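# Queue spring plungers for inspection in reverse order

## Task

Move the four spring plungers from the black receiving rack to the grey inspection rack in reverse order: the one next to the yellow end of the black rack goes into the pocket farthest from the yellow end of the grey rack, and so on, until the one farthest from yellow stands next to the grey rack's yellow end. Set each one down upright on the floor of its own pocket before letting go; do not drop any or knock any over.

Things in the scene. Friction and masses are not known exactly. Their poses are not given: they have to be found in the camera images.
- black_rack: Black receiving rack, 266 x 72 mm, fixed, full at the start. Origin under the middle of its row, on the table; x runs along the row to its yellow end (22 mm long block, 26 mm high, beyond x = 122 mm), which points away from the robot; z up. Four places centred at x = -87, -29, 29, 87 mm, y = 0, each with a coloured pad. Floor 6 mm, outer rim 18 mm above the table.
- grey_rack: Grey inspection rack, same size, origin, axes, yellow far end block and place centres (x = -87, -29, 29, 87 mm) as the black one, fixed, empty at the start. Each place is an open pocket 54 x 64 mm inside; floor 6 mm, tops of the 4 mm walls 18 mm above the table. One rack stands left and one right of the robot's midline, either way round.
- red_plunger: Loose spring plunger with a red barrel, standing on the red pad; 60 mm tall, about 0.11 kg, round about z (up). Origin at the centre of its underside. Steel foot 34 mm in diameter from z = 0 to 8 mm, red barrel 24 mm in diameter from 8 to 48 mm (grip here), then a thin steel collar and pin. The pin is not to be pressed.
- blue_plunger: Loose spring plunger with a blue barrel, standing on the blue pad; 60 mm tall, about 0.11 kg, round about z (up). Origin at the centre of its underside. Steel foot 34 mm in diameter from z = 0 to 8 mm, blue barrel 24 mm in diameter from 8 to 48 mm (grip here), then a thin steel collar and pin. The pin is not to be pressed.
- green_plunger: Loose spring plunger with a green barrel, standing on the green pad; 60 mm tall, about 0.11 kg, round about z (up). Origin at the centre of its underside. Steel foot 34 mm in diameter from z = 0 to 8 mm, green barrel 24 mm in diameter from 8 to 48 mm (grip here), then a thin steel collar and pin. The pin is not to be pressed.
- white_plunger: Loose spring plunger with a white barrel, standing on the white pad; 60 mm tall, about 0.11 kg, round about z (up). Origin at the centre of its underside. Steel foot 34 mm in diameter from z = 0 to 8 mm, white barrel 24 mm in diameter from 8 to 48 mm (grip here), then a thin steel collar and pin. The pin is not to be pressed.
- red_pad: Flat red pad, 52 x 58 x 4 mm, fixed on one place of the black rack: it marks where in the row the red plunger starts (within 5 mm of its middle in x and y), also once that is taken. Origin at the centre of its underside; its top is 10 mm above the table.
- blue_pad: Flat blue pad, 52 x 58 x 4 mm, fixed on one place of the black rack: it marks where in the row the blue plunger starts (within 5 mm of its middle in x and y), also once that is taken. Origin at the centre of its underside; its top is 10 mm above the table.
- green_pad: Flat green pad, 52 x 58 x 4 mm, fixed on one place of the black rack: it marks where in the row the green plunger starts (within 5 mm of its middle in x and y), also once that is taken. Origin at the centre of its underside; its top is 10 mm above the table.
- white_pad: Flat white pad, 52 x 58 x 4 mm, fixed on one place of the black rack: it marks where in the row the white plunger starts (within 5 mm of its middle in x and y), also once that is taken. Origin at the centre of its underside; its top is 10 mm above the table.

How it is judged:
By the outcome, as a careful person would: the job done as asked, in the order asked, and still so for the second after the job is handed in, with the robot touching nothing.
It also fails if it takes over 96 s, if anything falls off the work surface, if the arm or the gripper's body presses on something with over 40 N, if the wrist force passes 120 N, or if a joint passes its speed limit or range.

## Robot

A 6-joint arm with a two-finger parallel gripper is mounted at the origin on the work surface. World frame = base frame: x ahead of the robot, y to its left, z up, the work surface at z = 0. Lengths are in m, angles in rad, forces in N, time in s.
With the tool pointing down it reaches from about 0.325 to 0.775 m from the base axis. Payload 5.5 kg.
Tool frame: the origin (TCP) lies on the centre line of the jaws, within the pads' length; the fingertips stand 17 mm ahead of it and the grasp point (between the pads) lies 2 mm behind it; z points along the fingers, y is the line along which they close (so a half turn about z gives the same grasp; the last joint's range is limited). The gripper opens to 85 mm and grips with 20 to 120 N. Pads are 22 mm wide; open, the fingers measure 114 mm over their backs; the gripper's body (76 mm by 85 mm) begins 54 mm behind the grasp point. The pads swing forward as they close: fully open they stand 13 mm farther back than shut.
Start: joints at [1.139, 0.091, 1.231, -0, 1.82, -0.057], TCP at [0.22, 0.558, 0.248] pointing down, gripper open.
Joint ranges: [-2.87, 2.87], [-0.86, 2.18], [0.17, 2.46], [-1.51, 4.65], [0.06, 2.69], [-2.65, 2.65]. Speed limits (rad/s): [2.57, 2.57, 3.01, 3.14, 3.14, 3.14].

## Interface

Orientations are given as a unit quaternion [w, x, y, z].
In Python, from cell import ctrl gives the robot as it stands.
- The arm moves only by the tool step_arm, never from a script. Its argument "deltas" is a list of rows, each a list of 7 numbers: the shift along the tool's x, y, z scaled (see below), then the turn, a rotation vector about the tool's x, y, z scaled (see below), then the closure, from 0 (fully open) to 1 (shut). A call has 1 to 5 rows; each row shifts and turns the commanded pose from where the row before left it, along the tool's axes as they then stand; what a row does not reach is not made up. The controller multiplies each number of a shift by 0.03 m and each number of a turn by 8 degrees. A row lasts 1/8 s, in which the tool goes at most 62.5 mm and 10.7 degrees, less where a joint would pass 70% of its speed; a pose out of reach is approached as far as the arm can. A call with a number of a shift or a turn outside -1 to 1 is refused whole. A call with a gripper value outside its range is refused whole. The fingers move at their own pace and stop on an object; "force" is the grip in N (left out, the last holds). Time passes only in rows, so rows that do not move let the fingers close. It gives the time, the measured TCP pose, the force, the opening and the grip force at its end, in the units of the state.
- ctrl.state(): the state, without advancing time (a new reading comes with each control period).
- ctrl.snapshot(name): name is "side" or "top" or "wrist"; returns a dict with "pixels" (384x512x3 uint8, red, green, blue), "fov_y" (degrees; the focal length in pixels is half the picture's height over the tangent of half this angle, whatever the lens; pixels are square), "cx", "cy" (the principal point, pixels), "R" (3x3) and "t" (3): a world point X has camera coordinates R X + t; the wrist camera has in their place "mount" (4x4, takes a point from camera to tool coordinates, whose origin is the TCP and whose axes are the flange's). Camera axes: x right, y down, z forward; pixel columns grow to the right and rows downward; lengths in m; the calibration is good to about 2 mm. A picture is of the moment at which its call begins: read the wrist's pose just before it. There is no depth.
- ctrl.close_job(): hands the job in; it is judged then, once.
The state is a dict: "time_s": time; "q": joint angles; "joint_vel": joint speeds; "effort": joint torques, N m; "tcp_pos": TCP position; "tcp_rot": TCP orientation; "ft_force": force on the tool from outside, world axes, zero at the start; "torque": the same for the moment, N m; "finger_gap": opening from 0.0 (shut) to 1.0 (fully open); "finger_force": force on a finger pad.
Only numpy, scipy, OpenCV 4.12 (cv2) and the standard library are available. Lean on these libraries where they do the work, as an engineer would, in place of code of your own. Each camera call takes 0.05 s, during which the arm holds its last target. There are 200 camera calls.

## Working session

There is one attempt and no reset: what is moved stays moved. The work goes in short steps, Python scripts to look and compute and a tool call to move; the robot and the scene stay as the last step left them, time stands still between calls to the robot, and variables do not carry over. Pictures are saved under pics/ and viewed, at most 14 in all, crops included, and the job is handed in when it is done.

Besides the shell and the picture viewer there is one more tool, called after "Call:" in YAML: its name, and indented under it one key for each argument. step_arm: Moves the arm, as the interface text tells. Shifts and turns lie within -1 to 1; 1 stands for 0.03 m of shift or 8 degrees of turn. Its arguments: {"type":"object","properties":{"deltas":{"type":"array","items":{"type":"array","items":{"type":"number","minimum":-1,"maximum":1}}},"force":{"type":"number"}},"required":["deltas"]}

```bash
ls; mkdir -p pics
python3 - <<'E'
from cell import ctrl
import cv2,numpy as np
s=ctrl.state();print(s)
for n in("top","side"):
    d=ctrl.snapshot(n);np.savez(f"{n}.npz",**d)
    cv2.imwrite(f"pics/{n}0.png",d["pixels"][:,:,::-1]);print({k:v for k,v in d.items() if k!="pixels"})
E
```

```text
pics
{'time_s': 0.0, 'q': array([ 1.13932957e+00,  9.18390412e-02,  1.23187832e+00,  2.78766461e-05,
        1.81980289e+00, -5.66863402e-02]), 'joint_vel': array([ 0.00045558,  0.00027373, -0.00021276,  0.00074311, -0.00139552,
       -0.00036341]), 'effort': array([-1.01958253e-04, -4.58737850e+01, -4.18018591e+01, -2.53298123e-05,
        1.18502378e-02, -8.44247722e-06]), 'tcp_pos': array([0.21952215, 0.55813108, 0.24716698]), 'tcp_rot': array([-2.46022950e-04,  1.86291979e-01,  9.82493954e-01, -9.31966362e-04]), 'ft_force': array([0.02356093, 0.25953588, 0.45900497]), 'torque': array([ 0.00583267, -0.03330683, -0.0028311 ]), 'finger_force': 0.0, 'finger_gap': 0.9982407143718335}
{'fov_y': 55.368284285399845, 'cx': 255.386222646026, 'cy': 189.3045087776588, 'R': array([[-2.24164651e-02, -9.99745789e-01, -2.42067466e-03],
       [-9.88759147e-01,  2.25280121e-02, -1.47810140e-01],
       [ 1.47827098e-01, -9.19916622e-04, -9.89012792e-01]]), 't': array([-0.00263643,  0.5364621 ,  0.80009848])}
{'fov_y': 55.43207479689099, 'cx': 256.5720359229593, 'cy': 194.8244238455797, 'R': array([[-0.72697946, -0.68643142,  0.01768528],
       [-0.38308296,  0.384068  , -0.84008286],
       [ 0.56986692, -0.61749791, -0.54216973]]), 't': array([0.39290302, 0.25036484, 0.48350919])}
```

View pics/top0.png

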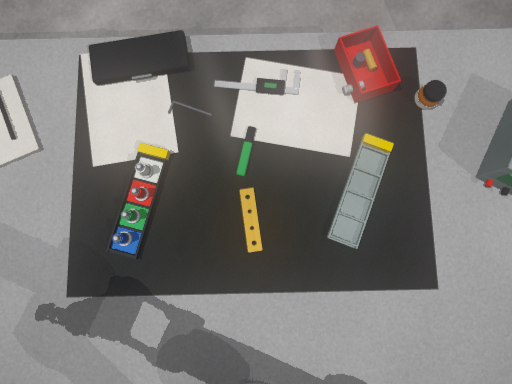

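View pics/side0.png

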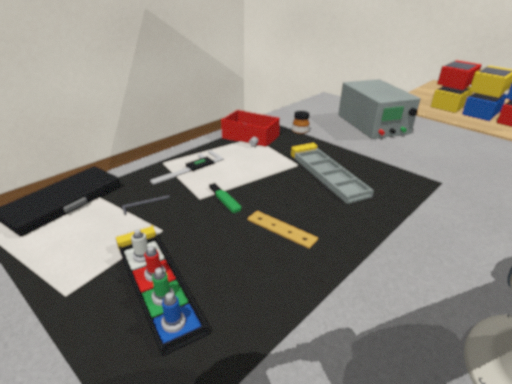

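```bash
cat > h.py <<'E'
import numpy as np,cv2
from scipy.spatial.transform import Rotation as Ro
def K(d): return 192/np.tan(np.radians(float(d["fov_y"]))/2),float(d["cx"]),float(d["cy"])
def cam(d,s=None):
    if "R" in d: R,t=np.array(d["R"]),np.array(d["t"]); return R.T,-R.T@t
    q=s["tcp_rot"];T=np.eye(4);T[:3,:3]=Ro.from_quat([q[1],q[2],q[3],q[0]]).as_matrix();T[:3,3]=s["tcp_pos"]
    M=T@np.array(d["mount"]); return M[:3,:3],M[:3,3]
def ray(d,p,s=None):
    f,cx,cy=K(d);A,c=cam(d,s);return c,A@np.array([(p[0]-cx)/f,(p[1]-cy)/f,1])
def plane(d,p,z,s=None):
    c,v=ray(d,p,s);return c+v*(z-c[2])/v[2]
def tri(rs):
    A=0;b=0
    for c,v in rs:
        v=v/np.linalg.norm(v);P=np.eye(3)-np.outer(v,v);A=A+P;b=b+P@c
    return np.linalg.solve(A,b)
def blobs(img,lo,hi,roi=None,amin=30):
    m=cv2.inRange(cv2.cvtColor(img,cv2.COLOR_RGB2HSV),lo,hi)
    if roi: k=np.zeros_like(m);x0,y0,x1,y1=roi;k[y0:y1,x0:x1]=1;m=m*k
    return sorted([c for c in cv2.findContours(m,0,1)[0] if cv2.contourArea(c)>amin],key=cv2.contourArea)[::-1]
E
python3 - <<'E'
from h import *
t=np.load("top.npz")
im=t["pixels"]
Y=((22,150,120),(35,255,255))
def show(n,c,z):
    r=cv2.minAreaRect(c); b=[plane(t,p,z)[:2] for p in cv2.boxPoints(r)]
    e=[b[1]-b[0],b[2]-b[1]];e.sort(key=np.linalg.norm)
    print(n,np.mean(b,0).round(4),[(np.linalg.norm(v).round(4),np.degrees(np.arctan2(v[1],v[0])).round(1)) for v in e])
for roi in((130,130,180,170),(350,125,400,160)): show("yellow",blobs(im,*Y,roi)[0],.026)
print(im[175,370],im[190,362])
for c in blobs(im,(60,15,60),(110,110,200),(320,130,400,255),300)[:3]: show("grey",c,.018)
for n,lo,hi,roi in(("red",(0,150,80),(8,255,255),(105,160,175,260)),("green",(50,120,50),(80,255,255),(105,160,175,260)),("blue",(100,120,50),(125,255,255),(105,160,175,260)),("white",(0,0,170),(180,40,255),(136,155,162,185))):
    for c in blobs(im,lo,hi,roi)[:2]: show(n,c,.01)
cv2.imwrite("pics/c1.png",cv2.resize(im[140:265,95:185,::-1],None,fx=4,fy=4,interpolation=cv2.INTER_CUBIC))
E
```

```text
yellow [0.6371 0.2275] [(np.float64(0.0217), np.float64(-12.4)), (np.float64(0.0712), np.float64(-105.6))]
yellow [ 0.6433 -0.3078] [(np.float64(0.0267), np.float64(-21.4)), (np.float64(0.0714), np.float64(-110.6))]
[134 143 139] [147 155 153]
grey [ 0.5089 -0.2499] [(np.float64(0.079), np.float64(-110.5)), (np.float64(0.2201), np.float64(-21.3))]
red [0.5391 0.2573] [(np.float64(0.0525), np.float64(-14.3)), (np.float64(0.0592), np.float64(-107.3))]
green [0.4836 0.2736] [(np.float64(0.0525), np.float64(-14.3)), (np.float64(0.0589), np.float64(-107.1))]
blue [0.4288 0.2908] [(np.float64(0.0534), np.float64(-14.7)), (np.float64(0.0631), np.float64(-107.4))]
white [0.5943 0.2412] [(np.float64(0.0511), np.float64(-12.4)), (np.float64(0.0586), np.float64(-105.5))]
```

View pics/c1.png

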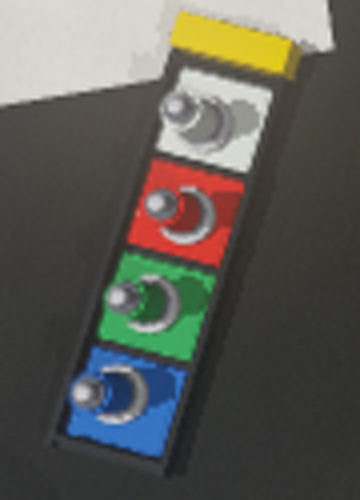

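Run:
```python
from cell import ctrl
from h import *
d=ctrl.snapshot("wrist");print(d["mount"],d["fov_y"],d["cx"],d["cy"])
t=np.load("top.npz")
for n,p in(("w",(178,105)),("r",(160,203)),("g",(122,296)),("b",(87,391))):
    print(n,plane(t,(p[0]/4+95-.4,p[1]/4+140-.4),.068))
```

```text
[[ 4.60551636e-07 -9.64411076e-01 -2.64407406e-01  6.62604252e-02]
 [ 9.99999972e-01 -6.26554202e-05  2.30273931e-04 -1.44800837e-04]
 [-2.38645287e-04 -2.64407398e-01  9.64411049e-01 -1.26288467e-01]
 [ 0.00000000e+00  0.00000000e+00  0.00000000e+00  1.00000000e+00]] 67.98248743723963 253.04715508368912 194.76395350458284
w [0.59112106 0.2445777  0.068     ]
r [0.53581891 0.253202   0.068     ]
g [0.48460958 0.272728   0.068     ]
b [0.43323133 0.29022184 0.068     ]
```

Call:
step_arm:
  deltas:
    - [-0.94, -0.42, 0, 0, 0, 0, 0]
    - [-0.94, -0.42, 0, 0, 0, 0, 0]
    - [-0.94, -0.42, 0, 0, 0, 0, 0]
    - [-0.94, -0.42, 0, 0, 0, 0, 0]
    - [-0.94, -0.42, 0, 0, 0, 0, 0]
  force: 40

```text
time_s: 0.78
tcp_pos: [0.3284, 0.4473, 0.2479]
tcp_rot: [-0.0, 0.186, 0.982, -0.0]
ft_force: [0.3, -0.2, -0.2]
finger_gap: 0.999
finger_force: 0.0
```

Call:
step_arm:
  deltas:
    - [-0.94, -0.42, 0, 0, 0, 0, 0]
    - [-0.94, -0.42, 0, 0, 0, 0, 0]
    - [-0.94, -0.42, 0, 0, 0, 0, 0]
    - [-0.94, -0.42, 0, 0, 0, 0, 0]
    - [-0.94, -0.42, 0, 0, 0, 0, 0]

```text
time_s: 1.4
tcp_pos: [0.4365, 0.337, 0.2479]
tcp_rot: [-0.0, 0.186, 0.982, -0.0]
ft_force: [0.9, -0.1, 0.1]
finger_gap: 0.999
finger_force: 0.0
```

Call:
step_arm:
  deltas:
    - [-0.94, -0.42, 0, 0, 0, 0, 0]
    - [-0.94, -0.42, 0, 0, 0, 0, 0]
    - [-0.94, -0.42, 0, 0, 0, 0, 0]
    - [0, 0, 0, 0, 0, -0.6, 0]
    - [0, 0, 0, 0, 0, 0, 0]

```text
time_s: 2.02
tcp_pos: [0.5009, 0.2714, 0.2478]
tcp_rot: [-0.0, 0.146, 0.989, -0.0]
ft_force: [-0.2, 0.3, 0.1]
finger_gap: 0.997
finger_force: 0.0
```

Run:
```python
from cell import ctrl
from h import *
import pickle
s=ctrl.state();d=ctrl.snapshot("wrist");pickle.dump((s,d),open("w1.pkl","wb"))
print(s["time_s"],s["tcp_pos"],s["tcp_rot"],s["joint_vel"].round(3))
cv2.imwrite("pics/w1.png",d["pixels"][:,:,::-1])
```

```text
2.025 [0.50093618 0.27138565 0.24778243] [-4.09822676e-04  1.45675792e-01  9.89332276e-01 -2.06985396e-04] [ 0.016 -0.006  0.001  0.003  0.001  0.039]
```

View pics/w1.png

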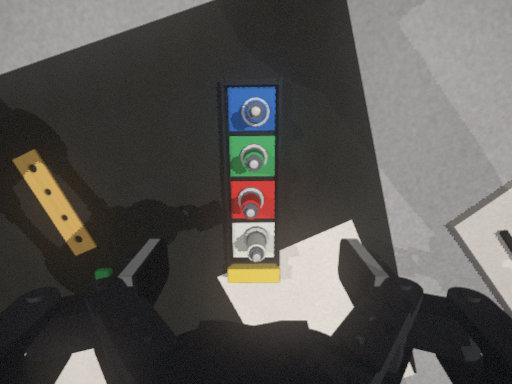

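Run:
```python
from h import *
import pickle
s,d=pickle.load(open("w1.pkl","rb"));im=d["pixels"]
roi=(225,80,280,262)
o=np.array([.5119,.2656])
C={}
for n,lo,hi in(("red",(0,150,60),(8,255,255)),("green",(50,120,40),(85,255,255)),("blue",(100,120,50),(125,255,255)),("white",(0,0,150),(180,40,255))):
    r=roi if n!="white" else (228,222,278,262)
    c=blobs(im,lo,hi,r)[0];x,y,w,h=cv2.boundingRect(c)
    C[n]=plane(d,(x+(w-1)/2,y+(h-1)/2),.01,s)[:2];print(n,C[n].round(4),(x,y,w,h),w*(cam(d,s)[1][2]-.01)/K(d)[0])
v=C["white"]-C["blue"];L=np.linalg.norm(v);u=v/L;n=np.array([-u[1],u[0]]);o=np.mean(list(C.values()),0)
print("L",L,"yaw",np.degrees(np.arctan2(*u[::-1])),"o",o)
for k,p,q in(("white",(256.5,257),(257,240)),("red",(250,212),(251,201)),("green",(254,163),(254,156)),("blue",(256,111),(256,112))):
    a=plane(d,p,.068,s)[:2];b=plane(d,q,.016,s)[:2]
    print(k,a.round(4),b.round(4),"rack",((a-o)@u).round(4),((a-o)@n).round(4),((b-o)@u).round(4),((b-o)@n).round(4))
y=blobs(im,(22,150,120),(35,255,255),(215,255,290,290))[0];x,yy,w,h=cv2.boundingRect(y)
a=plane(d,(x+w/2,yy+h/2),.026,s)[:2];print("yel",a,(a-o)@u,(a-o)@n)
cv2.imwrite("pics/c2.png",cv2.resize(im[75:290,210:295,::-1],None,fx=2.7*1,fy=2.7,interpolation=cv2.INTER_CUBIC))
```

```text
red [0.538  0.2585] (230, 180, 45, 39) 0.057544195179240226
green [0.4826 0.2753] (229, 135, 47, 42) 0.06010171496498423
blue [0.4273 0.2907] (227, 86, 49, 46) 0.06265923475072825
white [0.5972 0.2421] (232, 222, 43, 40) 0.05498667539349622
L 0.1767523511282681 yaw -15.961541875138646 o [0.5112732  0.26664613]
white [0.592 0.248] [0.594  0.2488] rack 0.0828 0.0043 0.0845 0.0055
red [0.536 0.257] [0.5386 0.257 ] rack 0.0265 -0.0025 0.0289 -0.0018
green [0.4838 0.2774] [0.4832 0.2777] rack -0.0293 0.0028 -0.03 0.0029
blue [0.4327 0.2949] [0.433  0.2953] rack -0.0833 0.0055 -0.0831 0.006Traceback (most recent call last):
  File "<stdin>", line 16, in <module>
IndexError: list index out of range
```

Call:
step_arm:
  deltas:
    - [-0.79, 0.03, 0, 0, 0, 0, 0]
    - [-0.79, 0.03, 0, 0, 0, 0, 0]
    - [-0.79, 0.03, 0, 0, 0, 0, 0]
    - [-0.8, 0.02, 0, 0, 0, 0, 0]
    - [0, 0, 0.9, 0, 0, 0, 0]

```text
time_s: 2.7
tcp_pos: [0.5947, 0.2477, 0.223]
tcp_rot: [0.002, 0.146, 0.989, 0.001]
ft_force: [-0.2, 0.0, 0.8]
finger_gap: 1.001
finger_force: 0.0
```

Call:
step_arm:
  deltas:
    - [0, 0, 0.9, 0, 0, 0, 0]
    - [0, 0, 0.9, 0, 0, 0, 0]
    - [0, 0, 0.9, 0, 0, 0, 0]
    - [0, 0, 0.5, 0, 0, 0, 0]
    - [0, 0, 0, 0, 0, 0, 0]

```text
time_s: 3.32
tcp_pos: [0.5921, 0.2477, 0.1239]
tcp_rot: [-0.001, 0.145, 0.989, -0.001]
ft_force: [0.2, -0.6, -0.1]
finger_gap: 1.002
finger_force: 0.0
```

Run:
```python
from cell import ctrl
from h import *
import pickle
s=ctrl.state();d=ctrl.snapshot("wrist");pickle.dump((s,d),open("w2.pkl","wb"))
print(s["time_s"],s["tcp_pos"],s["tcp_rot"])
cv2.imwrite("pics/w2.png",d["pixels"][:,:,::-1])
```

```text
3.325 [0.59211285 0.24771757 0.12394106] [-1.13744766e-03  1.45038963e-01  9.89425115e-01 -5.89723315e-04]
```

View pics/w2.png

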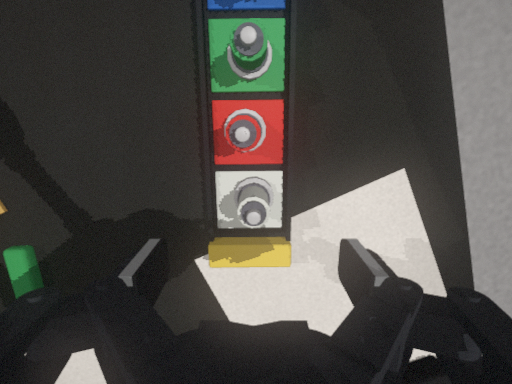

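Run:
```python
from h import *
import pickle
s,d=pickle.load(open("w2.pkl","rb"))
for n,p,z in(("w",(253,217),.069),("wfoot",(254,195),.016),("r",(242,133),.069),("rfoot",(245,130),.016),("g",(248,34),.069),("gf",(249,57),.016)): print(n,plane(d,p,z,s).round(4))
```

```text
w [0.5909 0.2478 0.069 ]
wfoot [0.5903 0.2488 0.016 ]
r [0.5359 0.2571 0.069 ]
rfoot [0.5363 0.2574 0.016 ]
g [0.4839 0.2769 0.069 ]
gf [0.4859 0.276  0.016 ]
```

Call:
step_arm:
  deltas:
    - [0.03, 0, 0.9, 0, 0, 0, 0]
    - [0, 0, 0.9, 0, 0, 0, 0]
    - [0, 0, 0.9, 0, 0, 0, 0]
    - [0, 0, 0, 0, 0, 0, 0]
    - [0, 0, 0, 0, 0, 0, 0]

```text
time_s: 4.0
tcp_pos: [0.5931, 0.2483, 0.0467]
tcp_rot: [0.001, 0.145, 0.989, 0.001]
ft_force: [-0.2, 1.2, 0.4]
finger_gap: 1.002
finger_force: 0.0
```

Call:
step_arm:
  deltas:
    - [0, 0, 0, 0, 0, 0, 1]
    - [0, 0, 0, 0, 0, 0, 1]
    - [0, 0, 0, 0, 0, 0, 1]
    - [0, 0, 0, 0, 0, 0, 1]
    - [0, 0, 0, 0, 0, 0, 1]
  force: 40

```text
time_s: 4.62
tcp_pos: [0.5922, 0.2479, 0.0448]
tcp_rot: [0.0, 0.145, 0.989, 0.0]
ft_force: [-0.2, -0.5, 2.5]
finger_gap: 0.265
finger_force: 39.2
```

Call:
step_arm:
  deltas:
    - [0, 0, 0, 0, 0, 0, 1]
    - [0, 0, 0, 0, 0, 0, 1]
    - [0, 0, 0, 0, 0, 0, 1]

```text
time_s: 5.0
tcp_pos: [0.5922, 0.2479, 0.0447]
tcp_rot: [0.0, 0.145, 0.989, 0.0]
ft_force: [0.5, -0.6, 5.7]
finger_gap: 0.269
finger_force: 39.3
```

Call:
step_arm:
  deltas:
    - [0, 0, -0.9, 0, 0, 0, 1]
    - [0, 0, -0.9, 0, 0, 0, 1]
    - [0, 0, -0.9, 0, 0, 0, 1]
    - [0, 0, -0.9, 0, 0, 0, 1]
    - [0, 0, -0.9, 0, 0, 0, 1]

```text
time_s: 5.62
tcp_pos: [0.5916, 0.2478, 0.1786]
tcp_rot: [-0.001, 0.145, 0.989, -0.0]
ft_force: [-0.8, 0.2, -0.7]
finger_gap: 0.269
finger_force: 39.3
```

Call:
step_arm:
  deltas:
    - [-0.045, -0.98, -0.2, 0, 0, 0, 1]
    - [-0.045, -0.98, -0.2, 0, 0, 0, 1]
    - [-0.045, -0.98, -0.2, 0, 0, 0, 1]
    - [-0.045, -0.98, -0.2, 0, 0, 0, 1]
    - [-0.045, -0.98, -0.2, 0, 0, 0, 1]

```text
time_s: 6.25
tcp_pos: [0.5557, 0.1042, 0.2081]
tcp_rot: [-0.001, 0.145, 0.989, -0.0]
ft_force: [-0.2, -0.0, -2.3]
finger_gap: 0.267
finger_force: 39.5
```

Call:
step_arm:
  deltas:
    - [-0.045, -0.98, 0, 0, 0, 0, 1]
    - [-0.045, -0.98, 0, 0, 0, 0, 1]
    - [-0.045, -0.98, 0, 0, 0, 0, 1]
    - [-0.045, -0.98, 0, 0, 0, 0, 1]
    - [-0.045, -0.98, 0, 0, 0, 0, 1]

```text
time_s: 6.88
tcp_pos: [0.52, -0.0384, 0.208]
tcp_rot: [-0.001, 0.145, 0.989, 0.0]
ft_force: [0.0, 1.2, -0.1]
finger_gap: 0.267
finger_force: 39.5
```

Call:
step_arm:
  deltas:
    - [-0.045, -0.98, 0, 0, 0, 0, 1]
    - [-0.045, -0.98, 0, 0, 0, 0, 1]
    - [-0.045, -0.98, 0, 0, 0, 0, 1]
    - [-0.045, -0.98, 0, 0, 0, 0, 1]
    - [-0.045, -0.98, 0, 0, 0, 0, 1]

```text
time_s: 7.5
tcp_pos: [0.4843, -0.1811, 0.208]
tcp_rot: [-0.001, 0.145, 0.989, 0.0]
ft_force: [0.5, -1.5, -0.9]
finger_gap: 0.266
finger_force: 39.5
```

Call:
step_arm:
  deltas:
    - [-0.045, -0.98, 0, 0, 0, 0, 1]
    - [-0.045, -0.98, 0, 0, 0, 0, 1]
    - [0, 0, 0, 0, 0, 0.56, 1]
    - [0, 0, 0, 0, 0, 0, 1]

```text
time_s: 8.0
tcp_pos: [0.4703, -0.2376, 0.2081]
tcp_rot: [-0.001, 0.184, 0.983, 0.0]
ft_force: [-0.0, 0.8, -1.3]
finger_gap: 0.269
finger_force: 39.5
```

Run:
```python
from cell import ctrl
from h import *
import pickle
s=ctrl.state();d=ctrl.snapshot("wrist");pickle.dump((s,d),open("w3.pkl","wb"))
print(s["time_s"],s["tcp_pos"],s["tcp_rot"])
cv2.imwrite("pics/w3.png",d["pixels"][:,:,::-1])
```

```text
8.0 [ 0.47026452 -0.23758099  0.20810166] [-8.94455719e-04  1.83564381e-01  9.83007183e-01  4.41888488e-04]
```

View pics/w3.png

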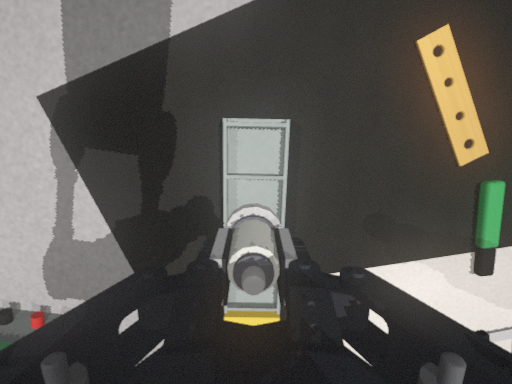

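Run:
```python
from h import *
import pickle
s,d=pickle.load(open("w3.pkl","rb"));im=d["pixels"]
m=cv2.cvtColor(im,cv2.COLOR_RGB2GRAY)
B=[]
for r in (125,140,150,160,170,185,195):
    row=m[r,200:310]>70;k=np.where(row)[0]+200;a,b=k.min()-.5,k.max()+.5
    L,R_=plane(d,(a,r),.018,s)[:2],plane(d,(b,r),.018,s)[:2];B.append((L+R_)/2);print(r,a,b,np.linalg.norm(L-R_).round(4),B[-1].round(4))
x=[245,268]
for c in (240,256,272):
    g=m[105:200,c].astype(int);k=np.where(g>70)[0];print(c,"near",k.min()+105, "div", 165+np.argmax(m[165:188,c]), plane(d,(c,k.min()+104.5),.018,s)[:2])
v=np.polyfit([b[0] for b in B],[b[1] for b in B],1);print("yaw",np.degrees(np.arctan(v[0])),v)
yb=blobs(im,(22,150,100),(35,255,255),(210,300,300,340),10)[0];print(cv2.boundingRect(yb))
t=np.load("top.npz")
im=t["pixels"]
print("wrist line at yellow x=.6433:",np.polyval(v,.6433))
```

```text
125 221.5 290.5 0.0745 [ 0.4174 -0.2137]
140 221.5 289.5 0.0744 [ 0.4321 -0.2199]
150 221.5 288.5 0.074 [ 0.442  -0.2243]
160 215.5 288.5 0.0814 [ 0.4511 -0.2314]
170 213.5 293.5 0.09 [ 0.4623 -0.2339]
185 218.5 298.5 0.0913 [ 0.4805 -0.2348]
195 211.5 297.5 0.0991 [ 0.4899 -0.2433]
240 near 118 div 170 [ 0.40386262 -0.22685934]
256 near 114 div 168 [ 0.40620433 -0.20937302]
272 near 116 div 169 [ 0.41431111 -0.1941307 ]
yaw -20.661720607083055 [-0.37710521 -0.05769954]
(223, 312, 57, 14)
wrist line at yellow x=.6433: -0.30029132409012904
```

Run:
```python
from h import *
import pickle
s,d=pickle.load(open("w3.pkl","rb"));im=d["pixels"]
for n,p,z in(("nearL",(223,118.5),.018),("nearR",(290,118.5),.018),("divL",(226,176),.018),("divR",(286,176),.018),("yelL",(223,319),.026),("yelR",(280,319),.026),("yelmid",(251.5,312),.026)): print(n,plane(d,p,z,s).round(4))
cv2.imwrite("pics/c3.png",cv2.resize(im[100:335,195:315,::-1],None,fx=2.5,fy=2.5,interpolation=cv2.INTER_CUBIC))
t=np.load("top.npz");cv2.imwrite("pics/c4.png",cv2.resize(t["pixels"][125:255,320:405,::-1],None,fx=4.5,fy=4.5,interpolation=cv2.INTER_CUBIC))
```

```text
nearL [ 0.3982 -0.2443  0.018 ]
nearR [ 0.4242 -0.1772  0.018 ]
divL [ 0.4575 -0.2654  0.018 ]
divR [ 0.482  -0.2021  0.018 ]
yelL [ 0.6262 -0.3389  0.026 ]
yelR [ 0.6524 -0.2712  0.026 ]
yelmid [ 0.6296 -0.3013  0.026 ]
```

View pics/c3.png

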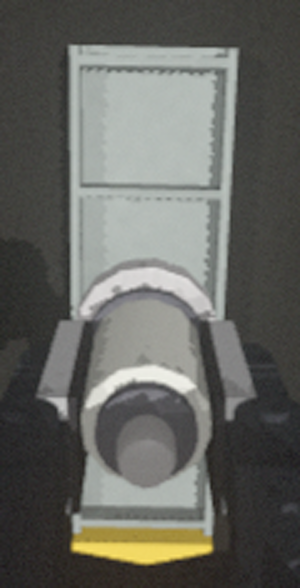

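View pics/c4.png

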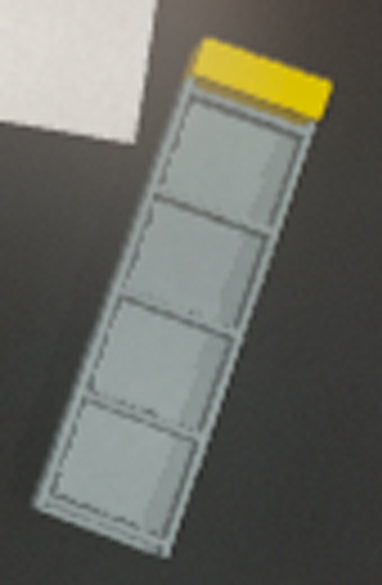

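Call:
step_arm:
  deltas:
    - [0.98, 0.09, 0, 0, 0, 0, 1]
    - [0, 0, 0.9, 0, 0, 0, 1]
    - [0, 0, 0.9, 0, 0, 0, 1]
    - [0, 0, 0.9, 0, 0, 0, 1]
    - [0, 0, 0.9, 0, 0, 0, 1]

```text
time_s: 8.68
tcp_pos: [0.4442, -0.2237, 0.1001]
tcp_rot: [-0.0, 0.182, 0.983, 0.0]
ft_force: [0.8, 0.4, -1.3]
finger_gap: 0.264
finger_force: 39.5
```

Call:
step_arm:
  deltas:
    - [0, 0, 0.9, 0, 0, 0, 1]
    - [0, 0, 0.7, 0, 0, 0, 1]
    - [0, 0, 0.15, 0, 0, 0, 1]
    - [0, 0, 0.1, 0, 0, 0, 1]
    - [0, 0, 0, 0, 0, 0, 1]

```text
time_s: 9.3
tcp_pos: [0.4446, -0.2245, 0.0466]
tcp_rot: [0.001, 0.183, 0.983, -0.0]
ft_force: [-0.8, 0.2, -1.2]
finger_gap: 0.263
finger_force: 39.5
```

Call:
step_arm:
  deltas:
    - [0, 0, 0.1, 0, 0, 0, 1]
    - [0, 0, 0.06, 0, 0, 0, 1]
    - [0, 0, 0, 0, 0, 0, 1]

```text
time_s: 9.68
tcp_pos: [0.4441, -0.2244, 0.0409]
tcp_rot: [-0.0, 0.184, 0.983, 0.0]
ft_force: [0.0, 0.7, -1.2]
finger_gap: 0.273
finger_force: 39.5
```

Call:
step_arm:
  deltas:
    - [0, 0, 0.04, 0, 0, 0, 1]
    - [0, 0, 0, 0, 0, 0, 1]

```text
time_s: 9.93
tcp_pos: [0.4443, -0.2245, 0.0407]
tcp_rot: [0.0, 0.184, 0.983, -0.0]
ft_force: [-3.6, 1.6, 5.5]
finger_gap: 0.269
finger_force: 40.1
```

Call:
step_arm:
  deltas:
    - [0, 0, 0, 0, 0, 0, 0]
    - [0, 0, 0, 0, 0, 0, 0]
    - [0, 0, 0, 0, 0, 0, 0]
    - [0, 0, 0, 0, 0, 0, 0]
    - [0, 0, -0.5, 0, 0, 0, 0]

```text
time_s: 10.55
tcp_pos: [0.4433, -0.2239, 0.054]
tcp_rot: [-0.001, 0.184, 0.983, 0.001]
ft_force: [0.2, 0.5, -0.4]
finger_gap: 0.998
finger_force: 0.0
```

Call:
step_arm:
  deltas:
    - [0, 0, -0.9, 0, 0, 0, 0]
    - [0, 0, -0.9, 0, 0, 0, 0]
    - [0, 0, -0.9, 0, 0, 0, 0]
    - [0, 0, -0.7, 0, 0, 0, 0]
    - [0, 0, 0, 0, 0, 0, 0]

```text
time_s: 11.18
tcp_pos: [0.4452, -0.225, 0.1599]
tcp_rot: [0.002, 0.184, 0.983, -0.001]
ft_force: [0.2, -0.4, -1.1]
finger_gap: 0.999
finger_force: 0.0
```

Call:
step_arm:
  deltas:
    - [0.174, 0.946, 0, 0, 0, 0, 0]
    - [0.174, 0.946, 0, 0, 0, 0, 0]
    - [0.174, 0.946, 0, 0, 0, 0, 0]
    - [0.174, 0.946, 0, 0, 0, 0, 0]
    - [0.174, 0.946, 0, 0, 0, 0, 0]

```text
time_s: 11.8
tcp_pos: [0.4707, -0.0816, 0.1558]
tcp_rot: [-0.001, 0.184, 0.983, 0.0]
ft_force: [-0.5, -0.7, 0.0]
finger_gap: 1.003
finger_force: 0.0
```

Run:
```python
from cell import ctrl
from h import *
d=ctrl.snapshot("side");cv2.imwrite("pics/s1.png",d["pixels"][:,:,::-1])
```

```text
(no output)
```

View pics/s1.png

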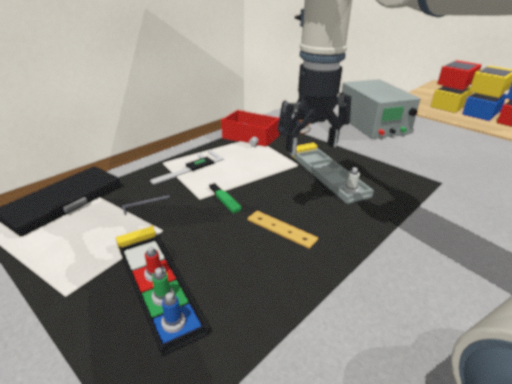

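White stands upright at pixel (354,180), in the pocket farthest from yellow. On to red.

Call:
step_arm:
  deltas:
    - [0.174, 0.946, 0, 0, 0, 0, 0]
    - [0.174, 0.946, 0, 0, 0, 0, 0]
    - [0.174, 0.946, 0, 0, 0, 0, 0]
    - [0.174, 0.946, 0, 0, 0, 0, 0]
    - [0.174, 0.946, 0, 0, 0, 0, 0]

```text
time_s: 12.48
tcp_pos: [0.4977, 0.0598, 0.1559]
tcp_rot: [-0.001, 0.184, 0.983, -0.0]
ft_force: [0.2, -0.5, -0.8]
finger_gap: 0.996
finger_force: 0.0
```

Call:
step_arm:
  deltas:
    - [0.174, 0.946, 0, 0, 0, 0, 0]
    - [0.174, 0.946, 0, 0, 0, 0, 0]
    - [0.174, 0.946, 0, 0, 0, 0, 0]
    - [0.174, 0.946, 0, 0, 0, 0, 0]
    - [0.174, 0.946, 0, 0, 0, 0, 0]

```text
time_s: 13.1
tcp_pos: [0.5246, 0.2015, 0.1558]
tcp_rot: [-0.001, 0.184, 0.983, -0.0]
ft_force: [0.3, 0.3, 0.2]
finger_gap: 1.003
finger_force: 0.0
```

Call:
step_arm:
  deltas:
    - [0.174, 0.946, 0, 0, 0, 0, 0]
    - [0.174, 0.946, 0, 0, 0, 0, 0]
    - [0, 0, 0, 0, 0, -0.55, 0]
    - [0, 0, 0, 0, 0, 0, 0]
    - [0, 0, 0, 0, 0, 0, 0]

```text
time_s: 13.72
tcp_pos: [0.5354, 0.2571, 0.1563]
tcp_rot: [-0.0, 0.147, 0.989, -0.0]
ft_force: [0.1, 0.4, -0.1]
finger_gap: 1.002
finger_force: 0.0
```

Call:
step_arm:
  deltas:
    - [-0.02, 0, 0.93, 0, 0, 0, 0]
    - [0, 0, 0.93, 0, 0, 0, 0]
    - [0, 0, 0.93, 0, 0, 0, 0]
    - [0, 0, 0.93, 0, 0, 0, 0]
    - [0, 0, 0, 0, 0, 0, 0]

```text
time_s: 14.35
tcp_pos: [0.5344, 0.2562, 0.0423]
tcp_rot: [-0.002, 0.146, 0.989, -0.001]
ft_force: [-1.1, -0.1, -0.5]
finger_gap: 1.0
finger_force: 0.0
```

Call:
step_arm:
  deltas:
    - [0, 0, 0, 0, 0, 0, 0]
    - [0, 0, 0, 0, 0, 0, 1]
    - [0, 0, 0, 0, 0, 0, 1]
    - [0, 0, 0, 0, 0, 0, 1]
    - [0, 0, 0, 0, 0, 0, 1]

```text
time_s: 14.98
tcp_pos: [0.5363, 0.2575, 0.0457]
tcp_rot: [0.0, 0.146, 0.989, 0.0]
ft_force: [-0.3, -0.3, 1.5]
finger_gap: 0.27
finger_force: 39.3
```

Call:
step_arm:
  deltas:
    - [0, 0, 0, 0, 0, 0, 1]
    - [0, 0, 0, 0, 0, 0, 1]
    - [0, 0, 0, 0, 0, 0, 1]

```text
time_s: 15.35
tcp_pos: [0.5363, 0.2575, 0.0457]
tcp_rot: [0.0, 0.146, 0.989, 0.0]
ft_force: [-0.4, -1.3, 4.2]
finger_gap: 0.268
finger_force: 39.5
```

Call:
step_arm:
  deltas:
    - [0, 0, -0.9, 0, 0, 0, 1]
    - [0, 0, -0.9, 0, 0, 0, 1]
    - [0, 0, -0.9, 0, 0, 0, 1]
    - [0, 0, -0.9, 0, 0, 0, 1]
    - [0, 0, 0, 0, 0, 0, 1]

```text
time_s: 15.98
tcp_pos: [0.537, 0.2578, 0.155]
tcp_rot: [0.002, 0.146, 0.989, 0.001]
ft_force: [-0.1, -0.8, -2.0]
finger_gap: 0.27
finger_force: 39.4
```

Call:
step_arm:
  deltas:
    - [-0.213, -0.967, 0, 0, 0, 0, 1]
    - [-0.213, -0.967, 0, 0, 0, 0, 1]
    - [-0.213, -0.967, 0, 0, 0, 0, 1]
    - [-0.213, -0.967, 0, 0, 0, 0, 1]
    - [-0.213, -0.967, 0, 0, 0, 0, 1]

```text
time_s: 16.6
tcp_pos: [0.5239, 0.1083, 0.1505]
tcp_rot: [-0.002, 0.146, 0.989, -0.0]
ft_force: [0.3, 0.2, -2.0]
finger_gap: 0.269
finger_force: 39.5
```

Call:
step_arm:
  deltas:
    - [-0.213, -0.967, 0, 0, 0, 0, 1]
    - [-0.213, -0.967, 0, 0, 0, 0, 1]
    - [-0.213, -0.967, 0, 0, 0, 0, 1]
    - [-0.213, -0.967, 0, 0, 0, 0, 1]
    - [-0.213, -0.967, 0, 0, 0, 0, 1]

```text
time_s: 17.23
tcp_pos: [0.5127, -0.0396, 0.1505]
tcp_rot: [-0.002, 0.146, 0.989, 0.0]
ft_force: [0.2, -0.0, -1.2]
finger_gap: 0.266
finger_force: 39.5
```

Call:
step_arm:
  deltas:
    - [-0.213, -0.967, 0, 0, 0, 0, 1]
    - [-0.213, -0.967, 0, 0, 0, 0, 1]
    - [-0.213, -0.967, 0, 0, 0, 0, 1]
    - [-0.213, -0.967, 0, 0, 0, 0, 1]
    - [-0.213, -0.967, 0, 0, 0, 0, 1]

```text
time_s: 17.85
tcp_pos: [0.5015, -0.1875, 0.1505]
tcp_rot: [-0.002, 0.146, 0.989, 0.001]
ft_force: [0.1, -0.9, -1.8]
finger_gap: 0.27
finger_force: 39.5
```

Call:
step_arm:
  deltas:
    - [-0.213, -0.967, 0, 0, 0, 0, 1]
    - [-0.213, -0.967, 0, 0, 0, 0, 1]
    - [0, 0, 0, 0, 0, 0.6, 1]
    - [0, 0, 0, 0, 0, 0, 1]
    - [0, 0, 0, 0, 0, 0, 1]

```text
time_s: 18.48
tcp_pos: [0.4976, -0.2456, 0.1519]
tcp_rot: [-0.001, 0.186, 0.983, 0.0]
ft_force: [0.4, 0.2, -0.6]
finger_gap: 0.265
finger_force: 39.5
```

Run:
```python
from cell import ctrl
from h import *
import pickle
s=ctrl.state();d=ctrl.snapshot("wrist");pickle.dump((s,d),open("w4.pkl","wb"))
print(s["time_s"],s["tcp_pos"],s["tcp_rot"])
cv2.imwrite("pics/w4.png",d["pixels"][:,:,::-1])
```

```text
18.475 [ 0.49764971 -0.24562151  0.1518528 ] [-8.64688716e-04  1.86027898e-01  9.82544017e-01  3.58984256e-04]
```

View pics/w4.png

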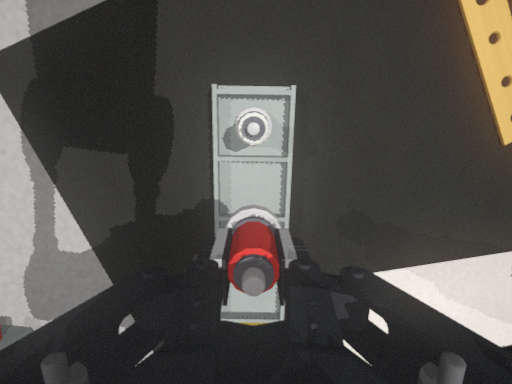

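White sits centred in the first pocket, with its pin at (254,128). Red is held over the second pocket.

Call:
step_arm:
  deltas:
    - [0, 0, 0.9, 0, 0, 0, 1]
    - [0, 0, 0.9, 0, 0, 0, 1]
    - [0, 0, 0.9, 0, 0, 0, 1]
    - [0, 0, 0.7, 0, 0, 0, 1]
    - [0, 0, 0, 0, 0, 0, 1]

```text
time_s: 19.15
tcp_pos: [0.4968, -0.245, 0.0489]
tcp_rot: [-0.002, 0.186, 0.982, 0.001]
ft_force: [0.1, 0.7, -1.3]
finger_gap: 0.269
finger_force: 39.5
```

Call:
step_arm:
  deltas:
    - [0, 0, 0.1, 0, 0, 0, 1]
    - [0, 0, 0.1, 0, 0, 0, 1]
    - [0, 0, 0, 0, 0, 0, 1]

```text
time_s: 19.52
tcp_pos: [0.4982, -0.2462, 0.0457]
tcp_rot: [0.0, 0.187, 0.982, -0.0]
ft_force: [-0.1, -0.7, -2.1]
finger_gap: 0.268
finger_force: 39.5
```

Call:
step_arm:
  deltas:
    - [0, 0, 0.1, 0, 0, 0, 1]
    - [0, 0, 0.05, 0, 0, 0, 1]
    - [0, 0, 0, 0, 0, 0, 1]

```text
time_s: 19.9
tcp_pos: [0.4981, -0.2463, 0.0417]
tcp_rot: [0.0, 0.187, 0.982, -0.0]
ft_force: [-2.5, 1.3, 4.7]
finger_gap: 0.267
finger_force: 40.1
```

Call:
step_arm:
  deltas:
    - [0, 0, 0, 0, 0, 0, 1]

```text
time_s: 20.02
tcp_pos: [0.4981, -0.2463, 0.0417]
tcp_rot: [0.0, 0.187, 0.982, -0.0]
ft_force: [-2.5, 2.0, 4.9]
finger_gap: 0.265
finger_force: 40.1
```

Call:
step_arm:
  deltas:
    - [0, 0, 0, 0, 0, 0, 0]
    - [0, 0, 0, 0, 0, 0, 0]
    - [0, 0, 0, 0, 0, 0, 0]
    - [0, 0, 0, 0, 0, 0, 0]
    - [0, 0, -0.5, 0, 0, 0, 0]

```text
time_s: 20.65
tcp_pos: [0.4971, -0.2456, 0.0547]
tcp_rot: [-0.001, 0.187, 0.982, 0.001]
ft_force: [-0.1, 1.2, 0.2]
finger_gap: 1.001
finger_force: 0.0
```

Call:
step_arm:
  deltas:
    - [0, 0, -0.9, 0, 0, 0, 0]
    - [0, 0, -0.9, 0, 0, 0, 0]
    - [0, 0, -0.9, 0, 0, 0, 0]
    - [0, 0, -0.7, 0, 0, 0, 0]
    - [0.401, 0.943, 0, 0, 0, 0, 0]

```text
time_s: 21.28
tcp_pos: [0.4979, -0.2168, 0.1609]
tcp_rot: [0.002, 0.188, 0.982, -0.001]
ft_force: [0.3, 0.8, -0.6]
finger_gap: 0.998
finger_force: 0.0
```

Call:
step_arm:
  deltas:
    - [0.401, 0.943, 0, 0, 0, 0, 0]
    - [0.401, 0.943, 0, 0, 0, 0, 0]
    - [0.401, 0.943, 0, 0, 0, 0, 0]
    - [0.401, 0.943, 0, 0, 0, 0, 0]
    - [0.401, 0.943, 0, 0, 0, 0, 0]

```text
time_s: 21.9
tcp_pos: [0.4931, -0.0607, 0.1583]
tcp_rot: [0.0, 0.187, 0.982, 0.0]
ft_force: [0.0, 0.1, -0.7]
finger_gap: 0.997
finger_force: 0.0
```

Call:
step_arm:
  deltas:
    - [0.401, 0.943, 0, 0, 0, 0, 0]
    - [0.401, 0.943, 0, 0, 0, 0, 0]
    - [0.401, 0.943, 0, 0, 0, 0, 0]
    - [0.401, 0.943, 0, 0, 0, 0, 0]
    - [0.401, 0.943, 0, 0, 0, 0, 0]

```text
time_s: 22.52
tcp_pos: [0.4891, 0.0929, 0.1584]
tcp_rot: [0.0, 0.187, 0.982, 0.0]
ft_force: [-0.6, 0.3, -0.3]
finger_gap: 1.002
finger_force: 0.0
```

Call:
step_arm:
  deltas:
    - [0.401, 0.943, 0, 0, 0, 0, 0]
    - [0.401, 0.943, 0, 0, 0, 0, 0]
    - [0.401, 0.943, 0, 0, 0, 0, 0]
    - [0.401, 0.943, 0, 0, 0, 0, 0]
    - [0.401, 0.943, 0, 0, 0, 0, 0]

```text
time_s: 23.15
tcp_pos: [0.4851, 0.2466, 0.1583]
tcp_rot: [0.0, 0.187, 0.982, 0.0]
ft_force: [0.7, -0.6, 0.1]
finger_gap: 0.993
finger_force: 0.0
```

Call:
step_arm:
  deltas:
    - [0.401, 0.943, 0, 0, 0, 0, 0]
    - [0, 0, 0, 0, 0, -0.59, 0]
    - [0, 0, 0, 0, 0, 0, 0]
    - [0, 0, 0, 0, 0, 0, 0]

```text
time_s: 23.65
tcp_pos: [0.4845, 0.276, 0.158]
tcp_rot: [0.0, 0.147, 0.989, 0.0]
ft_force: [0.3, 0.8, 0.6]
finger_gap: 1.003
finger_force: 0.0
```

Run:
```python
from cell import ctrl
from h import *
import pickle
s=ctrl.state();d=ctrl.snapshot("wrist");im=d["pixels"]
print(s["time_s"],s["tcp_pos"],s["tcp_rot"])
cv2.imwrite("pics/w5.png",im[:,:,::-1])
d2=ctrl.snapshot("side")
pickle.dump((s,d),open("w5.pkl","wb"));cv2.imwrite("pics/s2.png",d2["pixels"][:,:,::-1])
```

```text
23.65 [0.48450116 0.27604513 0.1579921 ] [9.36766058e-05 1.47322636e-01 9.89088485e-01 3.52186593e-05]
```

View pics/w5.png

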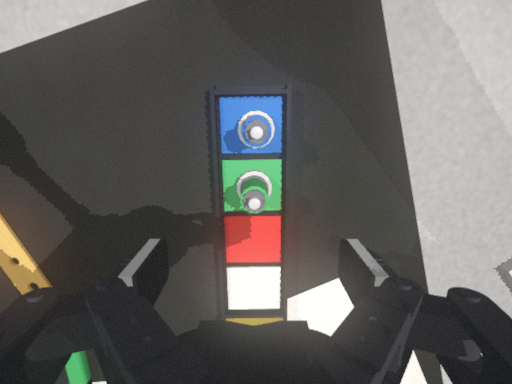

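Green and blue still stand upright, with pins at (254,203) and (256,132). Green lies between the jaws.

Run:
```python
from h import *
import pickle
s,d=pickle.load(open("w5.pkl","rb"))
for p,z in(((254,203),.069),((256,132),.069),((255.5,129),.016)): print(plane(d,p,z,s).round(4))
```

```text
[0.4842 0.2768 0.069 ]
[0.4322 0.2941 0.069 ]
[0.4322 0.2942 0.016 ]
```

Call:
step_arm:
  deltas:
    - [0, 0.03, 0.94, 0, 0, 0, 0]
    - [0, 0, 0.94, 0, 0, 0, 0]
    - [0, 0, 0.94, 0, 0, 0, 0]
    - [0, 0, 0.94, 0, 0, 0, 0]
    - [0, 0, 0, 0, 0, 0, 0]

```text
time_s: 24.38
tcp_pos: [0.4831, 0.276, 0.0422]
tcp_rot: [-0.002, 0.147, 0.989, -0.002]
ft_force: [-0.3, 0.5, -0.0]
finger_gap: 0.999
finger_force: 0.0
```

Call:
step_arm:
  deltas:
    - [0, 0, 0, 0, 0, 0, 0]
    - [0, 0, 0, 0, 0, 0, 1]
    - [0, 0, 0, 0, 0, 0, 1]
    - [0, 0, 0, 0, 0, 0, 1]
    - [0, 0, 0, 0, 0, 0, 1]

```text
time_s: 25.0
tcp_pos: [0.4849, 0.2773, 0.0454]
tcp_rot: [0.0, 0.146, 0.989, 0.0]
ft_force: [-0.7, 0.4, 2.7]
finger_gap: 0.268
finger_force: 39.3
```

Call:
step_arm:
  deltas:
    - [0, 0, 0, 0, 0, 0, 1]
    - [0, 0, 0, 0, 0, 0, 1]
    - [0, 0, 0, 0, 0, 0, 1]

```text
time_s: 25.38
tcp_pos: [0.4849, 0.2773, 0.0454]
tcp_rot: [0.0, 0.146, 0.989, 0.0]
ft_force: [-0.5, -0.8, 4.8]
finger_gap: 0.269
finger_force: 39.5
```

Call:
step_arm:
  deltas:
    - [0, 0, -0.9, 0, 0, 0, 1]
    - [0, 0, -0.9, 0, 0, 0, 1]
    - [0, 0, -0.9, 0, 0, 0, 1]
    - [0, 0, -0.9, 0, 0, 0, 1]
    - [0, 0, 0, 0, 0, 0, 1]

```text
time_s: 26.0
tcp_pos: [0.4855, 0.2776, 0.1546]
tcp_rot: [0.001, 0.146, 0.989, 0.001]
ft_force: [-0.1, -0.0, -0.3]
finger_gap: 0.266
finger_force: 39.3
```

Call:
step_arm:
  deltas:
    - [-0.41, -0.931, 0, 0, 0, 0, 1]
    - [-0.41, -0.931, 0, 0, 0, 0, 1]
    - [-0.41, -0.931, 0, 0, 0, 0, 1]
    - [-0.41, -0.931, 0, 0, 0, 0, 1]
    - [-0.41, -0.931, 0, 0, 0, 0, 1]

```text
time_s: 26.62
tcp_pos: [0.5023, 0.1246, 0.1502]
tcp_rot: [-0.002, 0.146, 0.989, -0.001]
ft_force: [-0.0, -0.7, -0.6]
finger_gap: 0.269
finger_force: 39.4
```

Call:
step_arm:
  deltas:
    - [-0.41, -0.931, 0, 0, 0, 0, 1]
    - [-0.41, -0.931, 0, 0, 0, 0, 1]
    - [-0.41, -0.931, 0, 0, 0, 0, 1]
    - [-0.41, -0.931, 0, 0, 0, 0, 1]
    - [-0.41, -0.931, 0, 0, 0, 0, 1]

```text
time_s: 27.25
tcp_pos: [0.5208, -0.0267, 0.1502]
tcp_rot: [-0.002, 0.146, 0.989, -0.0]
ft_force: [0.2, 0.3, -1.1]
finger_gap: 0.268
finger_force: 39.4
```

Call:
step_arm:
  deltas:
    - [-0.41, -0.931, 0, 0, 0, 0, 1]
    - [-0.41, -0.931, 0, 0, 0, 0, 1]
    - [-0.41, -0.931, 0, 0, 0, 0, 1]
    - [-0.41, -0.931, 0, 0, 0, 0, 1]
    - [-0.41, -0.931, 0, 0, 0, 0, 1]

```text
time_s: 27.88
tcp_pos: [0.5392, -0.178, 0.1501]
tcp_rot: [-0.002, 0.146, 0.989, 0.0]
ft_force: [0.5, 0.4, -0.8]
finger_gap: 0.271
finger_force: 39.4
```

Call:
step_arm:
  deltas:
    - [-0.41, -0.931, 0, 0, 0, 0, 1]
    - [-0.41, -0.931, 0, 0, 0, 0, 1]
    - [-0.41, -0.931, 0, 0, 0, 0, 1]
    - [0, 0, 0, 0, 0, 0.6, 1]
    - [0, 0, 0, 0, 0, 0, 1]

```text
time_s: 28.5
tcp_pos: [0.5503, -0.2681, 0.1502]
tcp_rot: [-0.002, 0.188, 0.982, 0.001]
ft_force: [0.7, 0.4, -1.6]
finger_gap: 0.27
finger_force: 39.4
```

Call:
step_arm:
  deltas:
    - [0, 0, 0, 0, 0, 0, 1]

```text
time_s: 28.62
tcp_pos: [0.5507, -0.2676, 0.1515]
tcp_rot: [-0.001, 0.187, 0.982, 0.0]
ft_force: [-0.3, 0.2, -0.8]
finger_gap: 0.263
finger_force: 39.4
```

Run:
```python
from cell import ctrl
from h import *
import pickle
s=ctrl.state();d=ctrl.snapshot("wrist");im=d["pixels"]
print(s["time_s"],s["tcp_pos"],s["tcp_rot"])
cv2.imwrite("pics/w6.png",im[:,:,::-1])
```

```text
28.625 [ 0.55066172 -0.26761461  0.15150405] [-9.05424304e-04  1.86723290e-01  9.82412069e-01  3.45172684e-04]
```

View pics/w6.png

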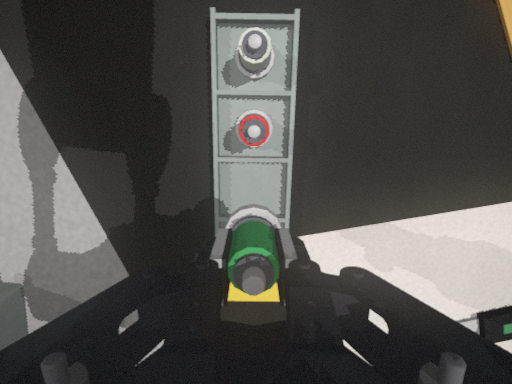

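White and red are upright in their pockets, with red's pin at (254,130). Green is lined up over the third pocket, so I lower it.

Call:
step_arm:
  deltas:
    - [0, 0, 0.9, 0, 0, 0, 1]
    - [0, 0, 0.9, 0, 0, 0, 1]
    - [0, 0, 0.9, 0, 0, 0, 1]
    - [0, 0, 0.7, 0, 0, 0, 1]
    - [0, 0, 0, 0, 0, 0, 1]

```text
time_s: 29.3
tcp_pos: [0.5499, -0.2673, 0.0485]
tcp_rot: [-0.002, 0.187, 0.982, 0.001]
ft_force: [-0.4, -0.4, -1.2]
finger_gap: 0.27
finger_force: 39.5
```

Call:
step_arm:
  deltas:
    - [0, 0, 0.1, 0, 0, 0, 1]
    - [0, 0, 0.1, 0, 0, 0, 1]
    - [0, 0, 0.08, 0, 0, 0, 1]
    - [0, 0, 0, 0, 0, 0, 1]

```text
time_s: 29.8
tcp_pos: [0.551, -0.2682, 0.0425]
tcp_rot: [0.0, 0.188, 0.982, -0.0]
ft_force: [-0.5, -0.3, -1.3]
finger_gap: 0.269
finger_force: 39.5
```

Call:
step_arm:
  deltas:
    - [0, 0, 0.04, 0, 0, 0, 1]
    - [0, 0, 0.02, 0, 0, 0, 1]
    - [0, 0, 0, 0, 0, 0, 1]

```text
time_s: 30.18
tcp_pos: [0.5512, -0.2683, 0.0414]
tcp_rot: [0.0, 0.188, 0.982, -0.0]
ft_force: [-0.6, 0.8, 3.6]
finger_gap: 0.272
finger_force: 40.0
```

Call:
step_arm:
  deltas:
    - [0, 0, 0, 0, 0, 0, 0]
    - [0, 0, 0, 0, 0, 0, 0]
    - [0, 0, 0, 0, 0, 0, 0]
    - [0, 0, 0, 0, 0, 0, 0]
    - [0, 0, -0.5, 0, 0, 0, 0]

```text
time_s: 30.8
tcp_pos: [0.5501, -0.2676, 0.0545]
tcp_rot: [-0.002, 0.188, 0.982, 0.001]
ft_force: [-0.6, 0.3, 0.1]
finger_gap: 0.998
finger_force: 0.0
```

Call:
step_arm:
  deltas:
    - [0, 0, -0.9, 0, 0, 0, 0]
    - [0, 0, -0.9, 0, 0, 0, 0]
    - [0, 0, -0.9, 0, 0, 0, 0]
    - [0, 0, -0.7, 0, 0, 0, 0]
    - [0, 0, 0, 0, 0, 0, 0]

```text
time_s: 31.42
tcp_pos: [0.5519, -0.2687, 0.1607]
tcp_rot: [0.002, 0.188, 0.982, -0.001]
ft_force: [-0.5, 0.3, -0.4]
finger_gap: 1.003
finger_force: 0.0
```

Call:
step_arm:
  deltas:
    - [0.589, 0.886, 0, 0, 0, 0, 0]
    - [0.589, 0.886, 0, 0, 0, 0, 0]
    - [0.589, 0.886, 0, 0, 0, 0, 0]
    - [0.589, 0.886, 0, 0, 0, 0, 0]
    - [0.589, 0.886, 0, 0, 0, 0, 0]

```text
time_s: 32.05
tcp_pos: [0.517, -0.1109, 0.1561]
tcp_rot: [-0.001, 0.188, 0.982, 0.0]
ft_force: [-0.2, 0.8, 0.4]
finger_gap: 0.998
finger_force: 0.0
```

Call:
step_arm:
  deltas:
    - [0.589, 0.886, 0, 0, 0, 0, 0]
    - [0.589, 0.886, 0, 0, 0, 0, 0]
    - [0.589, 0.886, 0, 0, 0, 0, 0]
    - [0.589, 0.886, 0, 0, 0, 0, 0]
    - [0.589, 0.886, 0, 0, 0, 0, 0]

```text
time_s: 32.67
tcp_pos: [0.4839, 0.045, 0.1562]
tcp_rot: [-0.001, 0.188, 0.982, -0.0]
ft_force: [-0.3, -0.1, -1.1]
finger_gap: 0.998
finger_force: 0.0
```

Call:
step_arm:
  deltas:
    - [0.589, 0.886, 0, 0, 0, 0, 0]
    - [0.589, 0.886, 0, 0, 0, 0, 0]
    - [0.589, 0.886, 0, 0, 0, 0, 0]
    - [0.589, 0.886, 0, 0, 0, 0, 0]
    - [0.589, 0.886, 0, 0, 0, 0, 0]

```text
time_s: 33.3
tcp_pos: [0.4508, 0.201, 0.1562]
tcp_rot: [-0.001, 0.188, 0.982, -0.001]
ft_force: [1.1, -0.2, 0.1]
finger_gap: 0.994
finger_force: 0.0
```

Call:
step_arm:
  deltas:
    - [0.589, 0.886, 0, 0, 0, 0, 0]
    - [0.589, 0.886, 0, 0, 0, 0, 0]
    - [0.589, 0.886, 0, 0, 0, 0, 0]
    - [0, 0, 0, 0, 0, -0.6, 0]
    - [0, 0, 0, 0, 0, 0, 0]

```text
time_s: 33.92
tcp_pos: [0.4311, 0.2939, 0.1562]
tcp_rot: [-0.001, 0.146, 0.989, -0.001]
ft_force: [0.1, 0.3, -1.0]
finger_gap: 0.999
finger_force: 0.0
```

Call:
step_arm:
  deltas:
    - [0, 0, 0, 0, 0, 0, 0]

```text
time_s: 34.05
tcp_pos: [0.4316, 0.2934, 0.157]
tcp_rot: [-0.0, 0.147, 0.989, -0.0]
ft_force: [0.5, -0.5, -0.4]
finger_gap: 1.002
finger_force: 0.0
```

Within 1 mm of blue, so I go down and grip.

Call:
step_arm:
  deltas:
    - [-0.02, 0.03, 0.93, 0, 0, 0, 0]
    - [0, 0, 0.93, 0, 0, 0, 0]
    - [0, 0, 0.93, 0, 0, 0, 0]
    - [0, 0, 0.93, 0, 0, 0, 0]
    - [0, 0, 0, 0, 0, 0, 0]

```text
time_s: 34.67
tcp_pos: [0.4311, 0.2931, 0.0433]
tcp_rot: [-0.002, 0.147, 0.989, -0.002]
ft_force: [0.2, 0.1, -0.5]
finger_gap: 0.996
finger_force: 0.0
```

Call:
step_arm:
  deltas:
    - [0, 0, 0, 0, 0, 0, 0]
    - [0, 0, 0, 0, 0, 0, 1]
    - [0, 0, 0, 0, 0, 0, 1]
    - [0, 0, 0, 0, 0, 0, 1]
    - [0, 0, 0, 0, 0, 0, 1]

```text
time_s: 35.3
tcp_pos: [0.4328, 0.2946, 0.0466]
tcp_rot: [0.0, 0.146, 0.989, 0.0]
ft_force: [-0.7, -0.8, 2.5]
finger_gap: 0.268
finger_force: 39.3
```

Call:
step_arm:
  deltas:
    - [0, 0, 0, 0, 0, 0, 1]
    - [0, 0, 0, 0, 0, 0, 1]
    - [0, 0, 0, 0, 0, 0, 1]

```text
time_s: 35.67
tcp_pos: [0.4328, 0.2946, 0.0465]
tcp_rot: [0.0, 0.146, 0.989, 0.0]
ft_force: [-0.7, -1.4, 5.2]
finger_gap: 0.264
finger_force: 39.5
```

Call:
step_arm:
  deltas:
    - [0, 0, -0.9, 0, 0, 0, 1]
    - [0, 0, -0.9, 0, 0, 0, 1]
    - [0, 0, -0.9, 0, 0, 0, 1]
    - [0, 0, -0.9, 0, 0, 0, 1]
    - [0, 0, 0, 0, 0, 0, 1]

```text
time_s: 36.3
tcp_pos: [0.4333, 0.2951, 0.1557]
tcp_rot: [0.001, 0.146, 0.989, 0.001]
ft_force: [0.8, -0.2, -0.6]
finger_gap: 0.267
finger_force: 39.4
```

Call:
step_arm:
  deltas:
    - [-0.586, -0.894, 0, 0, 0, 0, 1]
    - [-0.586, -0.894, 0, 0, 0, 0, 1]
    - [-0.586, -0.894, 0, 0, 0, 0, 1]
    - [-0.586, -0.894, 0, 0, 0, 0, 1]
    - [-0.586, -0.894, 0, 0, 0, 0, 1]

```text
time_s: 36.92
tcp_pos: [0.4773, 0.1396, 0.1515]
tcp_rot: [-0.002, 0.146, 0.989, -0.001]
ft_force: [1.2, -0.6, -1.5]
finger_gap: 0.268
finger_force: 39.5
```

Call:
step_arm:
  deltas:
    - [-0.586, -0.894, 0, 0, 0, 0, 1]
    - [-0.586, -0.894, 0, 0, 0, 0, 1]
    - [-0.586, -0.894, 0, 0, 0, 0, 1]
    - [-0.586, -0.894, 0, 0, 0, 0, 1]
    - [-0.586, -0.894, 0, 0, 0, 0, 1]

```text
time_s: 37.55
tcp_pos: [0.5226, -0.014, 0.1514]
tcp_rot: [-0.002, 0.146, 0.989, -0.0]
ft_force: [-0.6, -0.2, -0.6]
finger_gap: 0.267
finger_force: 39.5
```

Call:
step_arm:
  deltas:
    - [-0.586, -0.894, 0, 0, 0, 0, 1]
    - [-0.586, -0.894, 0, 0, 0, 0, 1]
    - [-0.586, -0.894, 0, 0, 0, 0, 1]
    - [-0.586, -0.894, 0, 0, 0, 0, 1]
    - [-0.586, -0.894, 0, 0, 0, 0, 1]

```text
time_s: 38.17
tcp_pos: [0.5679, -0.1676, 0.1512]
tcp_rot: [-0.002, 0.146, 0.989, 0.0]
ft_force: [0.2, -0.0, -1.0]
finger_gap: 0.271
finger_force: 39.5
```

Call:
step_arm:
  deltas:
    - [-0.586, -0.894, 0, 0, 0, 0, 1]
    - [-0.586, -0.894, 0, 0, 0, 0, 1]
    - [-0.586, -0.894, 0, 0, 0, 0, 1]
    - [-0.586, -0.894, 0, 0, 0, 0, 1]
    - [0, 0, 0, 0, 0, 0.6, 1]

```text
time_s: 38.8
tcp_pos: [0.6039, -0.2919, 0.1501]
tcp_rot: [-0.002, 0.19, 0.982, 0.0]
ft_force: [-1.1, 1.3, -1.2]
finger_gap: 0.267
finger_force: 39.5
```

Call:
step_arm:
  deltas:
    - [0, 0, 0, 0, 0, 0, 1]
    - [0, 0, 0, 0, 0, 0, 1]

```text
time_s: 39.05
tcp_pos: [0.6044, -0.2894, 0.1526]
tcp_rot: [-0.001, 0.187, 0.982, 0.0]
ft_force: [-0.1, -0.5, -0.9]
finger_gap: 0.268
finger_force: 39.5
```

Run:
```python
from cell import ctrl
from h import *
import pickle
s=ctrl.state();d=ctrl.snapshot("wrist");im=d["pixels"]
print(s["time_s"],s["tcp_pos"],s["tcp_rot"])
cv2.imwrite("pics/w7.png",im[:,:,::-1])
```

```text
39.05 [ 0.60438184 -0.28941485  0.15263253] [-9.03042075e-04  1.86718530e-01  9.82412983e-01  3.25647928e-04]
```

View pics/w7.png

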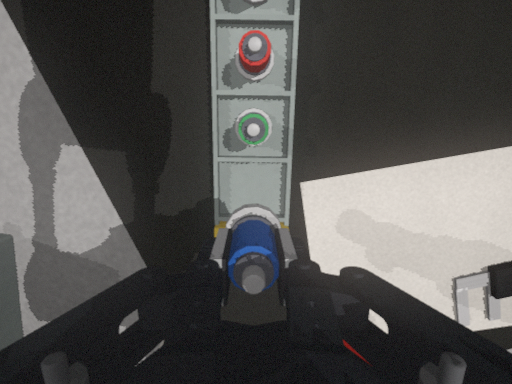

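Red and green stand upright in pockets two and three. Blue is lined up over the last pocket, next to yellow.

Call:
step_arm:
  deltas:
    - [0, 0, 0.9, 0, 0, 0, 1]
    - [0, 0, 0.9, 0, 0, 0, 1]
    - [0, 0, 0.9, 0, 0, 0, 1]
    - [0, 0, 0.7, 0, 0, 0, 1]
    - [0, 0, 0, 0, 0, 0, 1]

```text
time_s: 39.72
tcp_pos: [0.6035, -0.2891, 0.0496]
tcp_rot: [-0.002, 0.187, 0.982, 0.001]
ft_force: [-0.0, -0.0, -1.1]
finger_gap: 0.266
finger_force: 39.5
```

Call:
step_arm:
  deltas:
    - [0, 0, 0.1, 0, 0, 0, 1]
    - [0, 0, 0.1, 0, 0, 0, 1]
    - [0, 0, 0.08, 0, 0, 0, 1]
    - [0, 0, 0, 0, 0, 0, 1]

```text
time_s: 40.22
tcp_pos: [0.6047, -0.29, 0.0438]
tcp_rot: [0.0, 0.188, 0.982, -0.0]
ft_force: [0.4, -0.6, -1.0]
finger_gap: 0.264
finger_force: 39.5
```

Call:
step_arm:
  deltas:
    - [0, 0, 0.04, 0, 0, 0, 1]
    - [0, 0, 0.025, 0, 0, 0, 1]
    - [0, 0, 0, 0, 0, 0, 1]

```text
time_s: 40.6
tcp_pos: [0.6049, -0.2901, 0.0426]
tcp_rot: [0.0, 0.188, 0.982, -0.0]
ft_force: [-2.1, 0.9, 4.4]
finger_gap: 0.27
finger_force: 40.1
```

Call:
step_arm:
  deltas:
    - [0, 0, 0, 0, 0, 0, 0]
    - [0, 0, 0, 0, 0, 0, 0]
    - [0, 0, 0, 0, 0, 0, 0]
    - [0, 0, 0, 0, 0, 0, 0]
    - [0, 0, -0.5, 0, 0, 0, 0]

```text
time_s: 41.22
tcp_pos: [0.6038, -0.2895, 0.0554]
tcp_rot: [-0.002, 0.188, 0.982, 0.001]
ft_force: [-1.0, 0.2, -0.1]
finger_gap: 1.006
finger_force: 0.0
```

Call:
step_arm:
  deltas:
    - [0, 0, -0.9, 0, 0, 0, 0]
    - [0, 0, -0.9, 0, 0, 0, 0]
    - [0, 0, -0.9, 0, 0, 0, 0]
    - [0, 0, -0.9, 0, 0, 0, 0]
    - [0, 0, 0, 0, 0, 0, 0]

```text
time_s: 41.85
tcp_pos: [0.6059, -0.2906, 0.1693]
tcp_rot: [0.003, 0.188, 0.982, -0.001]
ft_force: [1.0, 0.1, -1.4]
finger_gap: 0.994
finger_force: 0.0
```

Call:
step_arm:
  deltas:
    - [0, 0.9, 0, 0, 0, 0, 0]
    - [0, 0.9, 0, 0, 0, 0, 0]
    - [0, 0.9, 0, 0, 0, 0, 0]
    - [0, 0.9, 0, 0, 0, 0, 0]
    - [0, 0.9, 0, 0, 0, 0, 0]

```text
time_s: 42.48
tcp_pos: [0.6543, -0.1635, 0.1632]
tcp_rot: [-0.001, 0.188, 0.982, 0.0]
ft_force: [0.1, 0.4, 0.2]
finger_gap: 1.004
finger_force: 0.0
```

Call:
step_arm:
  deltas:
    - [0, 0.9, 0, 0, 0, 0, 0]
    - [0, 0.9, 0, 0, 0, 0, 0]
    - [0, 0.9, 0, 0, 0, 0, 0]
    - [0, 0, 0, 0, 0, 0, 0]
    - [0, 0, 0, 0, 0, 0, 0]

```text
time_s: 43.1
tcp_pos: [0.6839, -0.0897, 0.1638]
tcp_rot: [-0.001, 0.188, 0.982, -0.0]
ft_force: [-0.6, -0.3, -0.0]
finger_gap: 1.005
finger_force: 0.0
```

Run:
```python
from cell import ctrl
from h import *
d=ctrl.snapshot("top")["pixels"][125:255,310:410];e=ctrl.snapshot("side")["pixels"][120:220,270:390]
r=lambda i:cv2.resize(i,(380,480),interpolation=cv2.INTER_CUBIC)
cv2.imwrite("pics/f.png",np.hstack([r(d),r(e)])[:,:,::-1])
```

```text
(no output)
```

View pics/f.png

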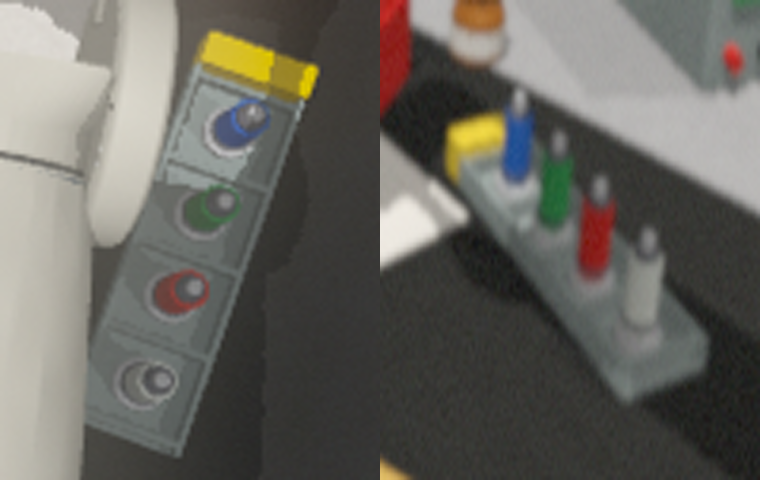

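In both views all four stand upright and centred: blue next to yellow, then green, red and white. The gripper is clear of everything.

```bash
python3 -c "
from cell import ctrl
print(ctrl.close_job())"
```

```text
the job is handed in; nothing more can be done
None
```

All four plungers stand upright in the grey rack in reverse order (blue next to the yellow end, then green, red, white), and the job was handed in at about 43 s of the 96 s allowed; no verdict came back.

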